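# Clamp the long lane guide under the eccentric cam

## Robot

A 6-joint arm with a two-finger parallel gripper is mounted at the origin on the work surface. World frame = base frame: x ahead of the robot, y to its left, z up, the work surface at z = 0. Lengths are in m, angles in rad, forces in N, time in s.
With the tool pointing down it reaches from about 0.425 to 0.95 m from the base axis. Payload 3.5 kg.
Tool frame: the origin (TCP) lies midway between the tips of the shut fingers; the grasp point (between the pads) lies 19 mm behind it; z points along the fingers, y is the line along which they close (so a half turn about z gives the same grasp; the last joint's range is limited). The gripper opens to 85 mm and grips with 20 to 120 N. Pads are 22 mm wide; open, the fingers measure 114 mm over their backs; the gripper's body (76 mm by 85 mm) begins 54 mm behind the grasp point. The pads swing forward as they close: fully open they stand 13 mm farther back than shut.
Start: joints at [1.061, 0.286, 1.577, -0, 1.279, -0.15], TCP at [0.238, 0.632, 0.231] pointing down, gripper open.
Joint ranges: [-2.77, 2.77], [-0.9, 2.22], [0.21, 2.48], [-1.53, 4.67], [0.24, 2.81], [-2.84, 2.84]. Speed limits (rad/s): [2.79, 2.79, 3.14, 3.14, 3.14, 3.14].

## Interface

Orientations are given as a unit quaternion [x, y, z, w].
In Python, from plant import ctrl, cams, order gives the robot as it stands.
- The arm moves only by the tool move_arm, never from a script. Its argument "plan" is one flat list of numbers, 7 for each row, row after row: the shift along the world's x, y, z in mm, then the turn, a rotation vector about the world's x, y, z in degrees, then the finger opening in mm, from 0 to 85.4. A call has 1 to 12 rows; each row shifts and turns the commanded pose from where the row before left it; what a row does not reach is not made up. A row lasts 1/10 s, in which the tool goes at most 50 mm and 8.59 degrees, less where a joint would pass 70% of its speed; a pose out of reach is approached as far as the arm can. A call is refused whole if a number of a shift passes 50 or a number of a turn 8.59, either way. A call with a gripper value outside its range is refused whole. The fingers move at their own pace and stop on an object; "newtons" is the grip in N (left out, the last holds). Time passes only in rows, so rows that do not move let the fingers close. It gives the time, the measured TCP pose, the force, the opening and the grip force at its end, in the units of the state.
- ctrl.get_state(): the state, without advancing time (a new reading comes with each control period).
- cams.read_camera(name): name is "scene" or "top" or "wrist"; returns a dict with "color" (480x640x3 uint8, red, green, blue), "fov_y" (degrees; the focal length in pixels is half the picture's height over the tangent of half this angle, whatever the lens; pixels are square), "cx", "cy" (the principal point, pixels), "origin" and "orientation" of the camera in the world; the wrist camera has in their place "T_tool_cam" (4x4, takes a point from camera to tool coordinates, whose origin is the TCP and whose axes are the flange's). Camera axes: x right, y up, looking along -z (the intrinsics and any distortion apply to the point x, -y, -z); pixel columns grow to the right and rows downward; lengths in m; the calibration is good to about 2 mm. A picture is of the moment at which its call begins: read the wrist's pose just before it. There is no depth.
- order.sign_off(): hands the job in; it is judged then, once.
The state is a dict: "time": time; "qpos": joint angles; "dq": joint speeds; "joint_efforts": joint torques, N m; "eef_pos": TCP position; "tcp_rot": TCP orientation; "contact_force": force on the tool from outside, world axes, zero at the start; "wrist_torque": the same for the moment, N m; "opening": opening from 0.0 (shut) to 1.0 (fully open); "finger_force": force on a finger pad.
Only numpy, scipy, OpenCV 4.12 (cv2) and the standard library are available. Lean on these libraries where they do the work, as an engineer would, in place of code of your own. Each camera call takes 0.05 s, during which the arm holds its last target. There are 200 camera calls.

## Task

Take the long white lane guide out of the crate and lay it flat on the clamping fixture, between the round cam and the two fence blocks and centred on them, swinging the cam's lever back first if the cam is in the way. Let go of the guide, then push the lever round until the off-centre cam presses the guide firmly and squarely against both fence blocks, and leave it clamped. Leave the other parts in the crate, and do not disturb the glass bulb or the upright standoff.

Things in the scene. Friction and masses are not known exactly. Their poses are not given: they have to be found in the camera images.
- fixture: Grey clamping fixture, fixed, left or right, turned up to 0.5 rad. Origin: on the cam's vertical pivot axis at table level. Plate 12 mm thick (top at z = 12 mm), x -85 to 85, y -50 to 100 mm in its frame. The guide belongs on it, length along the fixture's x, middle at x = 0, between the cam (round y = 0) and the fence (+y). The lever is on the -y side.
- fence: The fixture's two steel fence blocks, each 30 mm (x) by 20 mm (y), from z = 12 to 28 mm, centred at x = +40 and x = -40 mm; the faces that the guide is clamped against are at y = 60.5 mm and look to -y. Origin and axes are those of the fixture.
- cam (a joint): Angle of the eccentric cam about the vertical pivot, 0 (fully open) to 2.8 rad, growing anticlockwise seen from above; starts anywhere from 0.1 to 2.4. Stiff: about 0.25 N m (3 N at the wing) turns it; it stays where left. The lever, a flat bar at z = 28 to 34 mm, points from the pivot in direction 3.35 rad + angle, anticlockwise from the fixture's x.
- lobe (a point): The cam: a steel disc of 28 mm radius, z = 12 to 28 mm, turning with joint cam. The point is the disc's centre, 10 mm off the pivot (towards -y at angle 0, turning with the cam). Its reach towards the fence is 28 - 10 cos(angle) mm: the gap to the fence is 42.5 mm at angle 0, and the 26 mm wide guide is clamped at about 2.3 rad.
- wing (a point): Centre of the upright black thumb wing at the lever's end, 90 mm from the pivot, 53 mm above the table: a flat paddle 40 mm along the lever, 14 mm thick, from z = 28 to 78 mm. Pushing its flat side turns the cam.
- crate: Low open wooden crate, fixed, 190 mm (its x) by 270 mm (its y), 36 mm high, walls and floor 5 mm; origin at the centre of its underside. Four parts lie in it side by side in any order, their lengths roughly along the crate's x, 58 mm apart.
- guide_mid (a point): The long white plastic lane guide, the part to clamp: 120 mm long (its x), a foot 26 mm wide and 18 mm high with round ends, and on it a centred upright rib 12 mm thick and 104 mm long, up to 48 mm over the underside. The point is its centre, 24 mm over the underside. Symmetrical end for end. About 90 g.
- short_guide_mid (a point): A short lane guide in the crate, of the same white plastic and section but 76 mm long (rib 60 mm); the point is its centre, 24 mm over its underside. Not wanted.
- key_plate: Flat steel cam lock key plate in the crate, 100 mm long, 40 mm wide, 6 mm thick; origin under its middle. Not wanted.
- square_standoff: Square aluminium standoff with a black rubber cap at one end, lying in the crate, 90 mm long, 20 mm square; origin under its middle. Not wanted.
- bulb: Green glass bulb standing loose on its brass cap beside the fixture, 85 mm tall, 50 mm at its widest; origin at the centre of its foot. Not to be disturbed. (A fixed black socket test block, 60 mm high, 80 by 130 mm, stands beyond the work, straight ahead, 0.8 m from the base.)
- standoff: Round aluminium standoff with a black rubber cap standing loose on the other side of the fixture, 78 mm tall, 38 mm at the cap; origin at the centre of its foot. Not to be disturbed.
Things that resemble listed ones, but are neither listed nor needed, are in the scene too. Leave any red look-alike of the square_standoff alone.

How it is judged:
On the way, in this order (a step that is already met when the one before it is completed fails the run):
1. the long guide is lifted out of the crate (height (world z) of guide_mid above 0.08 m), for 0.1 s.
2. the long guide lies flat on the plate between cam and fence, let go and not yet clamped (z of guide_mid in the frame of fixture between 0.031 and 0.041 m and angle between guide_mid's own z axis and vertical below 0.08 rad and x of guide_mid in the frame of fixture between -0.025 and 0.025 m and y of guide_mid in the frame of fixture between 0.025 and 0.052 m and contact force between the fingers and guide below 0.1 N and contact force between cam and guide below 1 N), for 0.2 s.
At the end, for the whole second after the job is handed in: Long guide at rest, flat on the plate, its middle within 15 mm of the cam pivot along the fence, within 0.06 rad of the fence line and 3 mm of the fence; at least 3 N between cam and guide and between guide and fence. The three other parts are in the crate (z of guide_mid in the frame of fixture between 0.031 and 0.041 m and angle between guide_mid's own z axis and vertical below 0.08 rad and contact force between each of cam, fence and guide above 3 N and x of guide_mid in the frame of fixture between -0.015 and 0.015 m and y of guide_mid in the frame of fixture between 0.0445 and 0.0505 m and angle between the x axis of guide_mid and the x axis of fixture, either way round below 0.06 rad and linear speed of guide below 0.01 m/s and x of short_guide_mid in the frame of crate between -0.095 and 0.095 m and y of short_guide_mid in the frame of crate between -0.135 and 0.135 m and x of key_plate in the frame of crate between -0.095 and 0.095 m and y of key_plate in the frame of crate between -0.135 and 0.135 m and x of square_standoff in the frame of crate between -0.095 and 0.095 m and y of square_standoff in the frame of crate between -0.135 and 0.135 m); the robot touches nothing.
It fails at once if the glass bulb is shoved more than 20 mm or tipped (distance of bulb from where it was at the start of the episode above 0.02 m or angle between bulb's own z axis and vertical above 0.35 rad).
It fails at once if the upright standoff is shoved more than 20 mm or tipped (distance of standoff from where it was at the start of the episode above 0.02 m or angle between standoff's own z axis and vertical above 0.35 rad).
It fails at once if another part is lifted out of the crate (height (world z) of any of short_guide_mid, key_plate, square_standoff above 0.09 m).
It also fails if it takes over 72 s, if anything falls off the work surface, if the arm or the gripper's body presses on something with over 40 N, if the wrist force passes 120 N, or if a joint passes its speed limit or range.

## Working session

There is one attempt and no reset: what is moved stays moved. The work goes in short steps, Python scripts to look and compute and a tool call to move; the robot and the scene stay as the last step left them, time stands still between calls to the robot, and variables do not carry over. Pictures are saved under pics/ and viewed, at most 10 in all, crops included, and the job is handed in when it is done.

Besides the shell and the picture viewer there is one more tool, called after "Request:" as name(argument=value, ...) on one line, values as JSON. move_arm: Moves the arm, as the interface text tells. Its arguments: {"type":"object","properties":{"plan":{"type":"array","items":{"type":"number"}},"newtons":{"type":"number"}},"required":["plan"]}

```bash
mkdir -p pics; ls; python3 - <<'E'
from plant import ctrl,cams
import cv2,numpy as np
s=ctrl.get_state();print({k:np.round(v,3) for k,v in s.items()})
for n in ['top','scene']:
    c=cams.read_camera(n);cv2.imwrite(f'pics/{n}0.png',c['color'][...,::-1]);print({k:v for k,v in c.items() if k!='color'})
E
```

```text
pics
{'time': np.float64(0.0), 'qpos': array([ 1.061,  0.287,  1.578, -0.   ,  1.279, -0.15 ]), 'dq': array([-0.   ,  0.001,  0.001,  0.001, -0.   ,  0.001]), 'joint_efforts': array([-0.0000e+00, -4.0600e+01, -2.9262e+01, -0.0000e+00,  6.0000e-03,
        0.0000e+00]), 'eef_pos': array([0.237, 0.631, 0.23 ]), 'tcp_rot': array([ 0.179,  0.984, -0.001, -0.   ]), 'contact_force': array([0.324, 0.001, 0.323]), 'wrist_torque': array([-0.057,  0.019, -0.029]), 'finger_force': np.float64(0.0), 'opening': np.float64(1.001)}
{'fov_y': 52.24216046253388, 'cx': 321.11218218585975, 'cy': 244.30427862962125, 'origin': array([0.52406932, 0.07068639, 1.0862959 ]), 'orientation': array([-0.00990118,  0.01726375,  0.71324804, -0.70062912])}
{'fov_y': 47.79332420048465, 'cx': 310.6824829132044, 'cy': 242.70289613485258, 'origin': array([ 1.34094337, -0.50500449,  0.83005508]), 'orientation': array([0.38857776, 0.19097356, 0.4154177 , 0.79997784])}
```

View pics/top0.png

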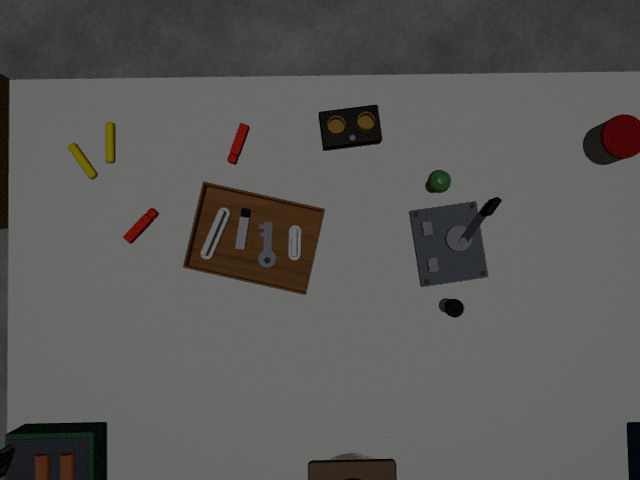

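View pics/scene0.png

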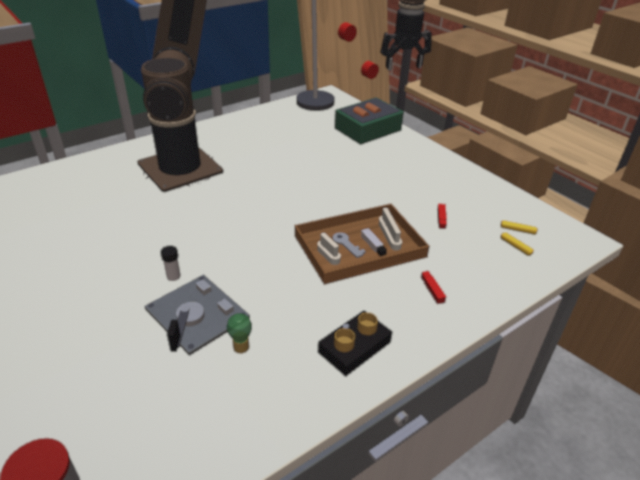

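The top view shows the crate at (255,238). It holds two white candidates: a long one at (215,233) and a short one at (294,243). The long one is about 52 px against 34 px, so it fits the 120 mm guide. The fixture is at (448,244), with fence blocks at (428,228) and (433,265), the pivot near (460,238) and the wing at (490,206). The bulb is at (439,181) and the standoff at (453,308).

```bash
cat > h.py <<'E'
import numpy as np,cv2
from scipy.spatial.transform import Rotation as R
from plant import ctrl,cams
def cam(n):
    s=ctrl.get_state(); c=cams.read_camera(n)
    if n=='wrist':
        T=np.eye(4);T[:3,:3]=R.from_quat(s['tcp_rot']).as_matrix();T[:3,3]=s['eef_pos'];T=T@c['T_tool_cam']
        c['M']=T[:3,:3];c['o']=T[:3,3]
    else: c['M']=R.from_quat(c['orientation']).as_matrix();c['o']=np.array(c['origin'])
    c['f']=240/np.tan(np.radians(c['fov_y']/2)); return c
def ray(c,p,z):
    d=c['M']@np.array([(p[0]-c['cx'])/c['f'],-(p[1]-c['cy'])/c['f'],-1]);return c['o']+d*(z-c['o'][2])/d[2]
def proj(c,P):
    q=c['M'].T@(np.array(P)-c['o']);return np.array([c['cx']-c['f']*q[0]/q[2],c['cy']+c['f']*q[1]/q[2]])
def blobs(m,amin):
    n,l,st,ce=cv2.connectedComponentsWithStats(m.astype(np.uint8))
    for i in range(1,n):
        if st[i,4]>=amin:
            pts=np.argwhere(l==i)[:,::-1].astype(np.float32); r=cv2.minAreaRect(pts)
            print(i,st[i,4],np.round(ce[i],1),'rect',np.round(r[0],1),np.round(r[1],1),round(r[2],1))
E
python3 - <<'E'
from h import *
c=cam('top');im=c['color'];print('f',c['f'])
g=im.astype(int);mx=g.max(2);mn=g.min(2)
def sub(m,x0,x1,y0,y1):
    o=np.zeros_like(m);o[y0:y1,x0:x1]=m[y0:y1,x0:x1];return o
print(np.round([im[200,300],im[233,450],im[228,428],im[238,460],im[250,440]],0), im[228:240:2,215].tolist())
print('white');blobs(sub((mn>110)&(mx-mn<25),186,325,185,292),20)
print('blocks');blobs(sub((mn>105),418,442,215,275),20)
print('dark');blobs(sub(mx<30,440,510,190,260),10)
print('green');blobs(sub((g[...,1]>g[...,0]+15)&(g[...,1]>g[...,2]+10),415,470,160,200),10)
a=cv2.resize(im[170:300,180:330],None,fx=4,fy=4,interpolation=3);b=cv2.resize(im[165:325,400:510],None,fx=3.25,fy=3.25,interpolation=3)[:520]
cv2.imwrite('pics/crop1.png',cv2.resize(np.hstack([a,np.vstack([b])]),(800,430))[...,::-1])
E
```

```text
f 489.4450698436202
[[105 105 105]
 [ 66  67  73]
 [ 67  69  75]
 [ 58  57  60]
 [ 46  49  53]] [[105, 106, 107], [93, 92, 93], [74, 67, 57], [23, 17, 16], [29, 26, 18], [64, 63, 63]]
white
blocks
dark
2 229 [489.3 206.9] rect [488.5 208. ] [10.6 29. ] 45.0
green
1 351 [439.1 180.5] rect [438.5 180.5] [21. 21.] 90.0
```

View pics/crop1.png

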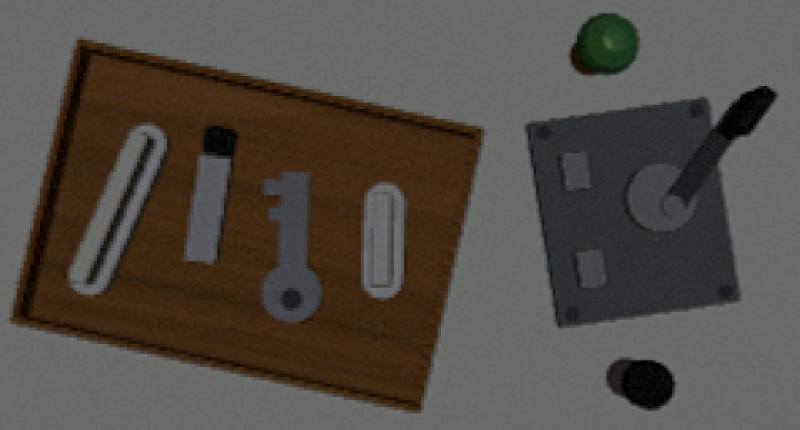

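The crop confirms it. The long white guide with the long rib is the leftmost part in the crate, and the short one is rightmost. The fixture's fence faces the crate, and the lever points away to the upper right.

```bash
python3 - <<'E'
from h import *
c=cam('top');g=c['color'].astype(int);g=cv2.GaussianBlur(c['color'],(3,3),0).astype(int);mx=g.max(2);mn=g.min(2)
def sub(m,x0,x1,y0,y1):
    o=np.zeros_like(m);o[y0:y1,x0:x1]=m[y0:y1,x0:x1];return o
print('white');blobs(sub((mn>72),196,312,195,272),20)
print('blocks');blobs(sub((mn>57),419,442,218,275),15)
print('cam');blobs(sub((mn>50),443,475,222,255),50)
print('plate');blobs(sub((mx<88),405,495,195,292),500)
print('crate');blobs(sub((g[...,0]-g[...,2]>18),180,330,175,300),500)
for n,p,z in [('guide foot',(215,233),.023),('wing',(489.3,206.9),.06),('blk1',(428,228.5),.028),('blk2',(433,265),.028),('bulb',(439,180.5),.05),('stand',(453,308),.078)]: print(n,np.round(ray(c,p,z),4))
m=sub(mn>72,196,235,195,272); pts=np.argwhere(m)[:,::-1]
w=np.array([ray(c,p,.023)[:2] for p in pts]).astype(np.float32);print('guide world rect',cv2.minAreaRect(w))
E
```

```text
white
1 27 [196.7 199.6] rect [197. 201.] [12.  2.] 90.0
2 260 [295.6 198.1] rect [288.5 200. ] [10. 45.] 90.0
3 460 [214.5 233. ] rect [214.8 232.9] [11.4 54.6] 23.2
4 253 [241.5 232.8] rect [241.4 232.8] [ 8.1 31.1] 9.5
5 379 [294.4 242.3] rect [294.5 242. ] [34. 11.] 90.0
blocks
1 116 [427.4 228.1] rect [427.5 228. ] [13.4  8.6] 81.9
2 119 [433.1 264.5] rect [433.2 264.5] [13.5  8.7] 80.5
cam
1 447 [457.8 238.5] rect [458.3 238.3] [26.4 23.5] 57.5
plate
1 5657 [449.7 242.2] rect [456.8 242.2] [78.2 87.4] 81.2
crate
1 9003 [254.8 238. ] rect [253.5 237.8] [125.9  88.4] 12.7
guide foot [0.5935 0.2892 0.023 ]
wing [ 0.6362 -0.297   0.06  ]
blk1 [ 0.5949 -0.1734  0.028 ]
blk2 [ 0.5155 -0.1822  0.028 ]
bulb [ 0.6957 -0.1946  0.05  ]
stand [ 0.4268 -0.2091  0.078 ]
guide world rect ((0.5941064953804016, 0.2945249080657959), (0.07161026448011398, 0.16530175507068634), 89.52865600585938)
```

Request:
move_arm(plan=[36, -34, 0, 0, 0, 0, 30, 36, -34, 0, 0, 0, 0, 30, 36, -34, 0, 0, 0, 0, 30, 36, -34, 0, 0, 0, 0, 30, 36, -34, 0, 0, 0, 0, 30, 36, -34, 0, 0, 0, 0, 30, 36, -34, 0, 0, 0, 0, 30, 36, -34, 0, 0, 0, 0, 30, 36, -34, 0, 0, 0, 0, 30, 33, -36, 0, 0, 0, 0, 30, 0, 0, 0, 0, 0, 0, 30])

```text
time: 1.3
eef_pos: [0.5982, 0.2849, 0.2308]
tcp_rot: [0.182, 0.983, -0.001, 0.001]
contact_force: [0.3, -0.1, 1.0]
opening: 0.349
finger_force: 0.0
```

```bash
python3 - <<'E'
from h import *
s=ctrl.get_state();print(np.round(s['eef_pos'],4),np.round(R.from_quat(s['tcp_rot']).as_matrix(),3).tolist(),s['time'],s['opening'])
c=cam('wrist');print(c['fov_y'],c['o'],c['M'].round(2).tolist(),proj(c,[.593,.289,.053]))
cv2.imwrite('pics/w1.png',c['color'][...,::-1])
E
```

```text
[0.5982 0.2849 0.2308] [[-0.934, 0.358, 0.001], [0.358, 0.934, -0.002], [-0.002, -0.001, -1.0]] 1.3 0.34941855862525195
59.85191518899717 [0.52572195 0.3135302  0.37347478] [[0.36, -0.89, -0.28], [0.93, 0.34, 0.11], [-0.0, -0.31, 0.95]] [324.83722234 193.54961348]
```

View pics/w1.png

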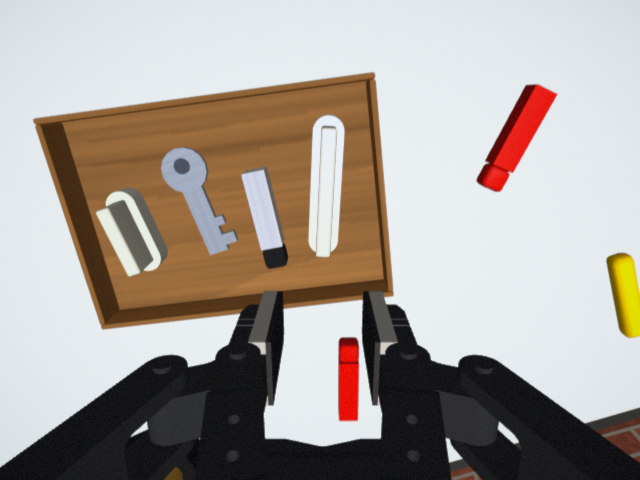

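The wrist view shows the long guide upright at (327,185). Its rib top runs from about (328.5,126) to (323,256), with free space on both sides. The crate wall is to the right and the square standoff to the left.

```bash
python3 - <<'E'
from h import *
c=cam('wrist');a=ray(c,(328.5,126),.053);b=ray(c,(323,256.5),.053);d=a-b
print(a,b,np.linalg.norm(d),(a+b)/2,np.degrees(np.arctan2(d[1],d[0])))
f=ray(c,(328.5,115.5),.023);print('foot end',f,np.linalg.norm((f-(a+b)/2)[:2]))
E
```

```text
[0.54360295 0.3123957  0.053     ] [0.63953886 0.27135327 0.053     ] 0.10434643855431265 [0.59157091 0.29187449 0.053     ] 156.8382286374928
foot end [0.53770578 0.31502598 0.023     ] 0.05862971370149746
```

Request:
move_arm(plan=[0, -48, 0, 0, 0, 0, 0, 0, -48, 0, 0, 0, 0, 0, 0, -48, 0, 0, 0, 0, 0, 0, -48, 0, 0, 0, 0, 0, 0, -48, 0, 0, 0, 0, 0, 0, -48, 0, 0, 0, 0, 0, 0, -48, 0, 0, 0, 0, 0, 0, -48, 0, 0, 0, 0, 0, 0, -48, 0, 0, 0, 0, 0, 0, -40, 0, 0, 0, 0, 0, 0, 0, 0, 0, 0, 0, 0])

```text
time: 2.5
eef_pos: [0.5944, -0.1849, 0.2312]
tcp_rot: [0.18, 0.984, -0.001, 0.0]
contact_force: [-0.2, 1.1, 0.3]
opening: -0.0
finger_force: 0.0
```

```bash
python3 - <<'E'
from h import *
s=ctrl.get_state();print(np.round(s['eef_pos'],4),s['time'],np.round(s['tcp_rot'],3))
c=cam('wrist');cv2.imwrite('pics/w2.png',c['color'][...,::-1])
for P in [(.636,-.297,.078),(.5653,-.2472,.034),(.5958,-.1721,.028),(.5166,-.1824,.028)]: print(proj(c,P).round())
E
```

```text
[ 0.5944 -0.1849  0.2312] 2.5 [ 0.18   0.984 -0.001  0.   ]
[208. 306.]
[240. 190.]
[337. 191.]
[290. 104.]
```

View pics/w2.png

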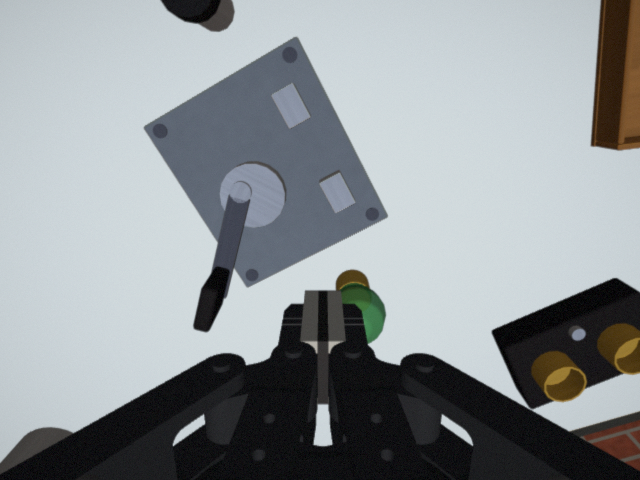

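The wrist view shows the pivot at (240,191), blocks at (291,105) and (337,191), and the wing top around (208,297). All are close to the projections of my top-camera fixture pose. The bulb at (360,310) is clear of the lever's side.

```bash
python3 - <<'E'
from h import *
c=cam('wrist')
P=[ray(c,p,.012) for p in [(297,38),(387.5,215),(247,287),(144.5,127)]]
# (-85,100),(85,100),(85,-50),(-85,-50)
Q=np.array([(-85,100),(85,100),(85,-50),(-85,-50)])/1e3
P=np.array(P)[:,:2];print(P.round(4))
A,_=cv2.estimateAffinePartial2D(Q.astype(np.float32),P.astype(np.float32));print(A,np.arctan2(A[1,0],A[0,0]),np.hypot(A[0,0],A[1,0]))
o=ray(c,(240,191),.034);w=ray(c,(208,297),.078);print(o,w,np.hypot(*(w-o)[:2]),np.arctan2(*(w-o)[1::-1]))
B=np.array([ray(c,p,.028)[:2] for p in [(291,105),(337,191.5)]]);d=B[1]-B[0];print(B,np.hypot(*d),np.arctan2(d[1],d[0]))
c=cam('top')
E
```

```text
[[ 0.4719 -0.1573]
 [ 0.636  -0.1353]
 [ 0.6562 -0.2823]
 [ 0.4901 -0.3032]]
[[ 0.97344999 -0.12704488  0.56672008]
 [ 0.12704488  0.97344999 -0.24384637]] 0.12977642096408235 0.9817052907932272
[ 0.56602312 -0.24454365  0.034     ] [ 0.62877753 -0.29109932  0.078     ] 0.07813799257012011 -0.6382780359407447
[[ 0.51760077 -0.17972257]
 [ 0.59622748 -0.16965044]] 0.07926920359166569 0.12740681700620654
```

Request:
move_arm(plan=[32, -37, 0, 0, 0, 0, 0, 32, -37, 0, 0, 0, 0, 0, 0, 0, 0, 0, 0, 0, 0, 0, 0, -45, 0, 0, 0, 0, 0, 0, -45, 0, 0, 0, 0, 0, 0, -45, 0, 0, 0, 0, 0, 0, -41, 0, 0, 0, 0, 0, 0, -10, 0, 0, 0, 0, 0, 0, 0, 0, 0, 0, 0])

```text
time: 3.55
eef_pos: [0.6576, -0.2534, 0.0434]
tcp_rot: [0.178, 0.984, 0.001, -0.002]
contact_force: [0.3, 0.1, -0.4]
opening: 0.002
finger_force: 0.0
```

Request:
move_arm(plan=[-2, -16, 0, 0, 0, 0, 0, -3.6, -10.8, 0, 0, 0, 0, 0, -4.9, -10.3, 0, 0, 0, 0, 0, -6.1, -9.6, 0, 0, 0, 0, 0, -7.3, -8.8, 0, 0, 0, 0, 0, -8.3, -7.8, 0, 0, 0, 0, 0, -9.2, -6.8, 0, 0, 0, 0, 0, -9.9, -5.6, 0, 0, 0, 0, 0, -10.5, -4.4, 0, 0, 0, 0, 0, -11, -3, 0, 0, 0, 0, 0, -11.3, -1.7, 0, 0, 0, 0, 0, -11.4, -0.3, 0, 0, 0, 0, 0])

```text
time: 4.75
eef_pos: [0.5623, -0.3417, 0.0453]
tcp_rot: [0.179, 0.984, -0.0, 0.0]
contact_force: [2.4, 2.0, -0.3]
opening: -0.002
finger_force: 1.3
```

Request:
move_arm(plan=[-11.3, 1.1, 0, 0, 0, 0, 0, -11.1, 2.5, 0, 0, 0, 0, 0, 0, 0, 0, 0, 0, 0, 0, 15, 0, 0, 0, 0, 0, 0, 0, 0, 45, 0, 0, 0, 0, 0, 0, 45, 0, 0, 0, 0, 0, 0, 45, 0, 0, 0, 0, 5, 48, 30, 0, 0, 0, 0, 5, 48, 0, 0, 0, 0, 0, 5, 48, 0, 0, 0, 0, 0, 5, 48, 0, 0, 0, 0, 0, 0, 0, 0, 0, 0, 0, 0])

```text
time: 5.95
eef_pos: [0.5745, -0.1465, 0.2065]
tcp_rot: [0.176, 0.984, 0.0, -0.001]
contact_force: [-0.5, -0.1, -0.6]
opening: 0.001
finger_force: 0.0
```

```bash
python3 - <<'E'
from h import *
s=ctrl.get_state();print(np.round(s['eef_pos'],4),s['time'],s['qpos'].round(2))
c=cam('top');im=c['color']
cv2.imwrite('pics/top2.png',cv2.resize(im[165:325,400:520],None,fx=4,fy=3.75,interpolation=3)[...,::-1])
E
```

```text
[ 0.5745 -0.1465  0.2065] 5.95 [-0.42  0.13  1.81  0.    1.21 -1.64]
```

View pics/top2.png

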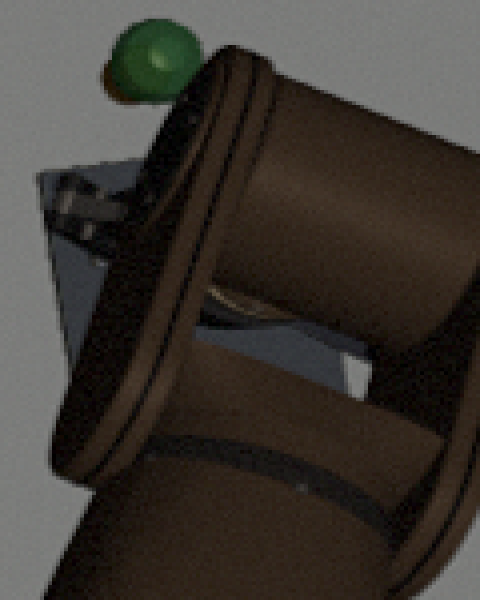

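The arm hides the fixture here, so I'll check again from over the crate.

Request:
move_arm(plan=[2, 48, 0, 0, 0, -3, 30, 2, 48, 0, 0, 0, 0, 30, 2, 48, 0, 0, 0, 0, 30, 2, 48, 0, 0, 0, 0, 30, 2, 48, 0, 0, 0, 0, 30, 2, 48, 0, 0, 0, 0, 30, 2, 48, 0, 0, 0, 0, 30, 2, 48, -30, 0, 0, 0, 30, 1, 49, -30, 0, 0, 0, 30, 0, 0, 0, 0, 0, 0, 30, 0, 0, 0, 0, 0, 0, 30])

```text
time: 7.1
eef_pos: [0.5915, 0.2687, 0.1525]
tcp_rot: [0.204, 0.979, -0.001, -0.001]
contact_force: [-0.1, 0.0, 0.4]
opening: 0.352
finger_force: 0.0
```

```bash
python3 - <<'E'
from h import *
s=ctrl.get_state();e=s['eef_pos'];q=s['tcp_rot'];print(e.round(4),s['time'],'yaw y',2*np.degrees(np.arctan2(q[1],q[0]))-90,s['opening']*85.4)
print('to go mm',((np.array([.5916,.2919,.027])-e)*1e3).round(1))
c=cam('top');g=c['color'].astype(int);m=np.zeros((480,640),bool);m[190:330,445:510]=(g.max(2)<30)[190:330,445:510]
blobs(m,30)
o=np.array([.566,-.2455]);
for i,l in enumerate([0]): pass
n,L,st,ce=cv2.connectedComponentsWithStats(m.astype(np.uint8))
for i in range(1,n):
    if st[i,4]>30:
        w=ray(c,ce[i],.062)[:2]-o;print(w,np.hypot(*w),'cam',(np.arctan2(w[1],w[0])-.129-3.35)%(2*np.pi))
E
```

```text
[0.5915 0.2687 0.1525] 7.1 yaw y 66.44106761124266 30.085184858611306
to go mm [ 1.000e-01  2.320e+01 -1.255e+02]
2 165 [500.8 260.1] rect [501. 260.] [19.7  9.8] 26.6
3 259 [453.4 307.3] rect [453.5 307.5] [17. 17.] 90.0
[-0.04254415 -0.07154253] 0.0832366402504719 cam 0.6968983425423758
[-0.13934005  0.03107933] 0.14276405254094005 cam 5.726323499688039
```

Request:
move_arm(plan=[0, 23.2, 0, 0, 0, 0.4, 30, 0, 0, 0, 0, 0, 0, 30, 0, 0, -45, 0, 0, 0, 30, 0, 0, -40, 0, 0, 0, 30, 0, 0, -25, 0, 0, 0, 30, 0, 0, -14, 0, 0, 0, 30, 0, 0, 0, 0, 0, 0, 30, 0, 0, 0, 0, 0, 0, 0, 0, 0, 0, 0, 0, 0, 0, 0, 0, 0, 0, 0, 0, 0, 0, 0, 0, 0, 0, 0, 0], newtons=50)

```text
time: 8.25
eef_pos: [0.5928, 0.2931, 0.0319]
tcp_rot: [0.201, 0.98, 0.001, 0.001]
contact_force: [-0.7, 0.0, 2.7]
opening: 0.128
finger_force: 52.1
```

Request:
move_arm(plan=[0, 0, 40, 0, 0, 0, 0, 0, 0, 48, 0, 0, 0, 0, 0, 0, 48, 0, 0, 0, 0, -3, -48, 0, 0, 0, 5.1, 0, -3, -48, 0, 0, 0, 5.1, 0, -3, -48, 0, 0, 0, 5.1, 0, -3, -48, 0, 0, 0, 5.1, 0, -3, -48, 0, 0, 0, 5.1, 0, -3, -48, 0, 0, 0, 5.1, 0, -3, -48, 0, 0, 0, 0, 0, -3, -48, 0, 0, 0, 0, 0, -3, -40, 0, 0, 0, 0, 0])

```text
time: 9.45
eef_pos: [0.5644, -0.1336, 0.1667]
tcp_rot: [-0.064, 0.998, -0.0, 0.0]
contact_force: [-0.5, -0.1, -0.5]
opening: 0.128
finger_force: 51.6
```

```bash
python3 - <<'E'
from h import *
s=ctrl.get_state();e=s['eef_pos'];q=s['tcp_rot'];print(e.round(4),s['time'],'yaw y',2*np.degrees(np.arctan2(q[1],q[0]))-90,s['opening']*85.4,s['finger_force'],s['contact_force'])
print('to go mm',((np.array([.5607,-.2048,.039])-e)*1e3).round(1))
cv2.imwrite('pics/w3.png',cam('wrist')['color'][...,::-1])
E
```

```text
[ 0.5644 -0.1336  0.1667] 9.45 yaw y 97.3460644728184 10.94075609729288 51.620126366615295 [-0.5242548  -0.0583917  -0.47292394]
to go mm [  -3.7  -71.2 -127.7]
```

View pics/w3.png

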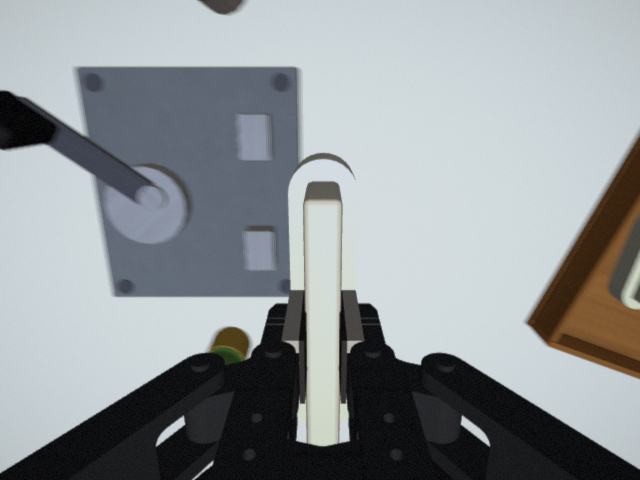

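The guide hangs straight in the grip, parallel to the fence blocks at (254,137) and (260,249). The cam is open, with the lever at upper left.

Request:
move_arm(plan=[-2, -36, 0, 0, 0, 0, 0, -2, -35, 0, 0, 0, 0, 0, 0, 0, 0, 0, 0, 0, 0, 0, 0, 0, 0, 0, 0, 0])

```text
time: 9.9
eef_pos: [0.5606, -0.2025, 0.1662]
tcp_rot: [-0.064, 0.998, 0.0, 0.0]
contact_force: [0.7, 0.2, -0.4]
opening: 0.129
finger_force: 51.7
```

```bash
python3 - <<'E'
from h import *
s=ctrl.get_state();e=s['eef_pos'];print(e.round(4),((np.array([.5607,-.2048,.039])-e)*1e3).round(1))
c=cam('wrist');im=c['color'];cv2.imwrite('pics/w4.png',im[...,::-1])
for fx,fy,z in [(-60,41,.158),(0,0,.034),(40,70.5,.028),(-40,70.5,.028)]:
    a=.129;P=[.566+(fx*np.cos(a)-fy*np.sin(a))/1e3,-.2455+(fx*np.sin(a)+fy*np.cos(a))/1e3,z];print(fx,fy,proj(c,P).round())
E
```

```text
[ 0.5606 -0.2025  0.1662] [ 1.000e-01 -2.300e+00 -1.272e+02]
-60 41 [314. 149.]
0 0 [259. 217.]
40 70.5 [359. 268.]
-40 70.5 [362. 157.]
```

View pics/w4.png

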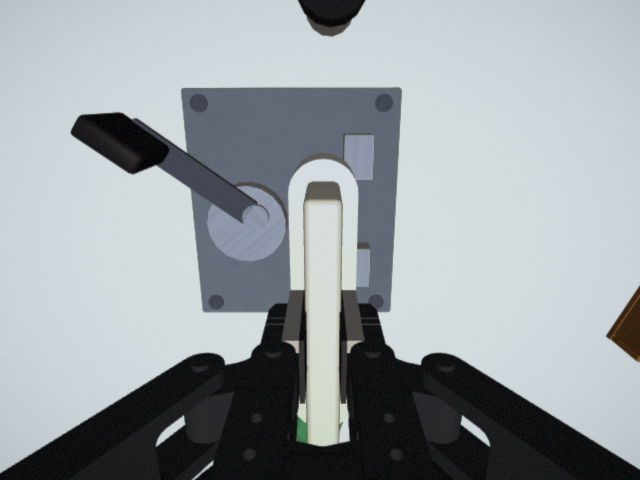

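The wrist view matches the calibration, with the pivot at (257,215). The guide end at (323,159) is about 4 mm farther out than planned, so I'll correct x by 3 mm while descending.

Request:
move_arm(plan=[-3, -2.5, 0, 0, 0, 0, 0, 0, 0, -40, 0, 0, 0, 0, 0, 0, -40, 0, 0, 0, 0, 0, 0, -25, 0, 0, 0, 0, 0, 0, -12, 0, 0, 0, 0, 0, 0, -5, 0, 0, 0, 0, 0, 0, 0, 0, 0, 0, 0, 0, 0, -2, 0, 0, 0, 0, 0, 0, 0, 0, 0, 0, 0])

```text
time: 10.85
eef_pos: [0.5587, -0.2052, 0.0436]
tcp_rot: [-0.064, 0.998, -0.001, 0.001]
contact_force: [0.2, 0.2, -1.4]
opening: 0.128
finger_force: 51.6
```

Request:
move_arm(plan=[1, 0, -1.5, 0, 0, 0, 0, 0, 0, -1.5, 0, 0, 0, 0, 0, 0, 0, 0, 0, 0, 0, 0, 0, 0, 0, 0, 0, 0])

```text
time: 11.25
eef_pos: [0.5587, -0.2048, 0.0391]
tcp_rot: [-0.064, 0.998, 0.0, -0.0]
contact_force: [0.3, 0.1, -0.8]
opening: 0.13
finger_force: 51.6
```

Request:
move_arm(plan=[0, 0, -1, 0, 0, 0, 0, 0, 0, 0, 0, 0, 0, 0, 0, 0, -1, 0, 0, 0, 0, 0, 0, 0, 0, 0, 0, 0])

```text
time: 11.65
eef_pos: [0.559, -0.205, 0.0388]
tcp_rot: [-0.065, 0.998, -0.0, -0.0]
contact_force: [-5.3, 1.7, 8.6]
opening: 0.127
finger_force: 53.0
```

Request:
move_arm(plan=[0, 0, 0, 0, 0, 0, 30, 0, 0, 0, 0, 0, 0, 30, 0, 0, 0, 0, 0, 0, 30, 0, 0, 0, 0, 0, 0, 30, 0, 0, 0, 0, 0, 0, 30, 0, 0, 30, 0, 0, 0, 30, 0, 0, 45, 0, 0, 0, 30, 0, 0, 45, 0, 0, 0, 30, 0, 0, 45, 0, 0, 0, 30, 0, 50, 10, 0, 0, 0, 0, 0, 40, 0, 0, 0, 0, 0, 0, 0, 0, 0, 0, 0, 0])

```text
time: 12.85
eef_pos: [0.5587, -0.1121, 0.2127]
tcp_rot: [-0.067, 0.998, 0.0, 0.001]
contact_force: [-0.3, 0.1, -0.7]
opening: 0.001
finger_force: 0.0
```

```bash
python3 - <<'E'
from h import *
s=ctrl.get_state();e=s['eef_pos'];print(e.round(4),s['time'],s['qpos'].round(2))
c=cam('wrist');im=c['color'];cv2.imwrite('pics/w5.png',im[...,::-1])
a=.129
for fx,fy,z in [(0,0,.034),(-60,41,.03),(60,41,.03),(-52,41,.06),(52,41,.06),(-40,60.5,.028),(40,60.5,.028)]:
    P=[.566+(fx*np.cos(a)-fy*np.sin(a))/1e3,-.2455+(fx*np.sin(a)+fy*np.cos(a))/1e3,z];print(fx,fy,proj(c,P).round())
E
```

```text
[ 0.5587 -0.1121  0.2127] 12.85 [-0.38  0.07  1.86  0.    1.21 -2.08]
0 0 [152. 188.]
-60 41 [199. 108.]
60 41 [211. 258.]
-52 41 [188. 121.]
52 41 [201. 262.]
-40 60.5 [227. 135.]
40 60.5 [234. 234.]
```

View pics/w5.png

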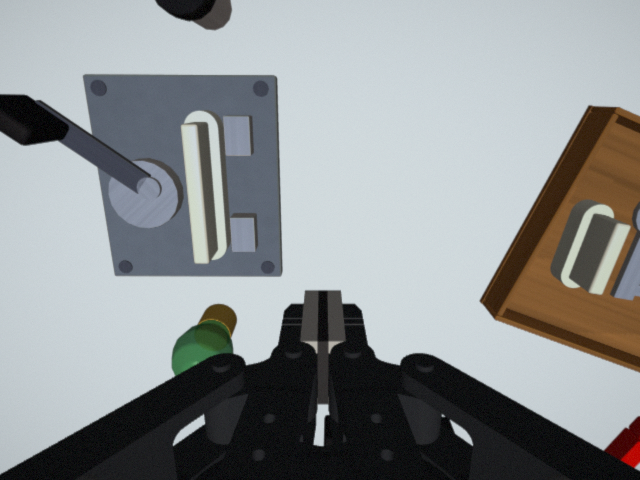

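The guide now lies flat at about (205,187), with rib ends at (190,124) and (204,262). These are within about 2 mm of the predicted (188,121) and (201,262), so it is centred. Next I'll go to the lever's other side.

Request:
move_arm(plan=[-15, -37, 0, 0, 0, -6, 0, -15, -37, 0, 0, 0, -6, 0, -15, -37, 0, 0, 0, -6, 0, -14, -36, 0, 0, 0, -6, 0, -14, -35, 0, 0, 0, -6, 0, 0, 0, 0, 0, 0, 0, 0, 0, 0, 0, 0, 0, 0, 0, 0, 0, -40, 0, 0, 0, 0, 0, 0, -45, 0, 0, 0, 0, 0, 0, -45, 0, 0, 0, 0, 0, 0, -38, 0, 0, 0, 0, 0, 0, 0, 0, 0, 0, 0])

```text
time: 14.1
eef_pos: [0.482, -0.2933, 0.0374]
tcp_rot: [0.195, 0.981, 0.004, -0.006]
contact_force: [0.4, 0.5, -0.1]
opening: -0.002
finger_force: 0.0
```

Request:
move_arm(plan=[9, -9.5, 6, 0, 0, 0, 0, 7.6, -8.5, 0, 0, 0, 0, 0, 8.6, -7.5, 0, 0, 0, 0, 0, 9.5, -6.4, 0, 0, 0, 0, 0, 10.2, -5.2, 0, 0, 0, 0, 0, 10.7, -3.9, 0, 0, 0, 0, 0, 11.1, -2.6, 0, 0, 0, 0, 0, 11.3, -1.2, 0, 0, 0, 0, 0, 11.4, 0.2, 0, 0, 0, 0, 0, 0, 0, 0, 0, 0, 0, 0])

```text
time: 15.1
eef_pos: [0.5771, -0.3427, 0.05]
tcp_rot: [0.196, 0.981, -0.001, 0.001]
contact_force: [0.0, 0.7, 1.4]
opening: -0.002
finger_force: 0.0
```

Request:
move_arm(plan=[5.6, 2.3, 0, 0, 0, 0, 0, 5.6, 1.7, 0, 0, 0, 0, 0, 5.5, 1.7, 0, 0, 0, 0, 0, 5.4, 1.9, 0, 0, 0, 0, 0, 5.3, 2.2, 0, 0, 0, 0, 0, 5.1, 2.5, 0, 0, 0, 0, 0, 5.0, 2.8, 0, 0, 0, 0, 0, 4.8, 3.1, 0, 0, 0, 0, 0])

```text
time: 15.9
eef_pos: [0.6177, -0.3238, 0.0498]
tcp_rot: [0.196, 0.981, 0.0, -0.0]
contact_force: [-3.7, -0.8, 0.6]
opening: -0.006
finger_force: 1.4
```

Request:
move_arm(plan=[2.4, 1.6, 0, 0, 0, 0, 0, 2.4, 1.7, 0, 0, 0, 0, 0, 2.3, 1.8, 0, 0, 0, 0, 0, 2.2, 1.8, 0, 0, 0, 0, 0])

```text
time: 16.3
eef_pos: [0.6269, -0.3173, 0.0499]
tcp_rot: [0.196, 0.981, -0.0, 0.0]
contact_force: [-2.6, -1.6, 0.3]
opening: -0.0
finger_force: 1.4
```

Request:
move_arm(plan=[2.2, 1.9, 0, 0, 0, 0, 0, 1.4, 1.3, 0, 0, 0, 0, 0, 1.4, 1.3, 0, 0, 0, 0, 0])

```text
time: 16.6
eef_pos: [0.6319, -0.3127, 0.05]
tcp_rot: [0.196, 0.981, -0.0, 0.0]
contact_force: [-3.5, -1.1, -0.9]
opening: 0.002
finger_force: 1.4
```

Request:
move_arm(plan=[1.4, 1.3, 0, 0, 0, 0, 0, 1.4, 1.3, 0, 0, 0, 0, 0, 1.3, 1.4, 0, 0, 0, 0, 0])

```text
time: 16.9
eef_pos: [0.6349, -0.3094, 0.05]
tcp_rot: [0.196, 0.981, -0.001, -0.001]
contact_force: [-8.5, -5.0, 1.8]
opening: 0.002
finger_force: 3.7
```

Request:
move_arm(plan=[1, 1, 0, 0, 0, 0, 0, 1, 1, 0, 0, 0, 0, 0, 0, 0, 0, 0, 0, 0, 0])

```text
time: 17.2
eef_pos: [0.6356, -0.3083, 0.05]
tcp_rot: [0.196, 0.981, -0.001, -0.003]
contact_force: [-9.8, -4.0, 3.5]
opening: 0.002
finger_force: 4.5
```

Request:
move_arm(plan=[1, 1, 0, 0, 0, 0, 0, 1, 1, 0, 0, 0, 0, 0, 1, 1, 0, 0, 0, 0, 0, 0, 0, 0, 0, 0, 0, 0])

```text
time: 17.6
eef_pos: [0.6369, -0.3067, 0.05]
tcp_rot: [0.195, 0.981, -0.002, -0.004]
contact_force: [-13.9, -7.2, 4.6]
opening: -0.003
finger_force: 6.9
```

Request:
move_arm(plan=[-8, -8, 0, 0, 0, 0, 0, -15, -15, 0, 0, 0, 0, 0, 0, 0, 40, 0, 0, 0, 0, 0, 0, 45, 0, 0, 0, 0, 0, 0, 45, 0, 0, 0, 0, 0, 0, 45, 0, 0, 0, 0, -10, 45, 0, 0, 0, 0, 0, -10, 45, 0, 0, 0, 0, 0, -10, 45, 0, 0, 0, 0, 0, -10, 45, 0, 0, 0, 0, 0, 0, 0, 0, 0, 0, 0, 0])

```text
time: 18.7
eef_pos: [0.5777, -0.1412, 0.2254]
tcp_rot: [0.194, 0.981, 0.002, 0.001]
contact_force: [0.2, -0.6, -0.5]
opening: 0.001
finger_force: 0.0
```

```bash
python3 - <<'E'
from h import *
s=ctrl.get_state();e=s['eef_pos'];print(e.round(4),s['time'],s['contact_force'].round(1))
c=cam('wrist');im=c['color'];cv2.imwrite('pics/w6.png',im[...,::-1])
a=.129
for fx,fy,z in [(0,0,.034),(-60,47.5,.03),(60,47.5,.03),(-52,47.5,.06),(52,47.5,.06)]:
    P=[.566+(fx*np.cos(a)-fy*np.sin(a))/1e3,-.2455+(fx*np.sin(a)+fy*np.cos(a))/1e3,z];print(fx,fy,proj(c,P).round())
E
```

```text
[ 0.5777 -0.1412  0.2254] 18.7 [ 0.2 -0.6 -0.5]
0 0 [201. 231.]
-60 47.5 [209. 139.]
60 47.5 [287. 261.]
-52 47.5 [204. 153.]
52 47.5 [279. 267.]
```

View pics/w6.png

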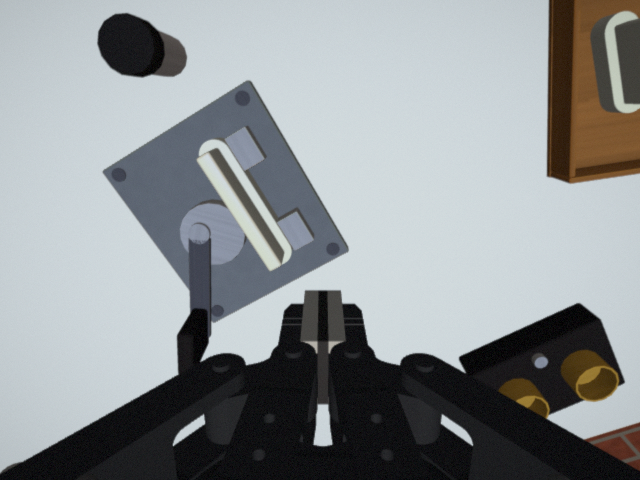

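The guide sits flush against both blocks. Its rib ends at (205,155) and (275,268) are within about 2–3 mm of the prediction, and the cam is pressed on it at (212,232). The arm is clear of everything.

```bash
python3 -c "
from plant import order;print(order.sign_off())"
```

```text
the job is handed in; nothing more can be done
None
```

The long white guide is clamped against both fence blocks and the job was handed in at about 19 s of the 72 s allowed; hand-in returned no verdict, the clamp force is inferred from about 16 N of push at the lever, and the bulb was out of view in the last picture.

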